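# Fit the filter card and uncap the recorder's outlet of unknown thread hand

## Task

Lift the plug-in filter card out of its wooden stand, slide it edgewise down into the card slot of the grey recorder, keeping hold of it until it is fully home, and let it go. Then unscrew the black protective cap of the outlet at the end of the recorder away from the card slot: its thread may be right- or left-handed and nothing shows which, so try loosening it one way and, if it will not turn, the other. Finish while holding that cap in the gripper, right way up and lifted straight off, at least 6 cm above its outlet; leave the other cap screwed on and the other things where they are.

Things in the scene. Friction and masses are not known exactly. Their poses are not given: they have to be found in the camera images.
- recorder: Grey box-shaped field recorder, fixed, 160 (x) x 280 (y) x 80 (z) mm, yawed up to 20 degrees; origin at the centre of its underside, z up. On its flat top at x = 0: card slot at y = -100 mm, inner outlet at y = -10 mm, outer outlet at y = +85 mm. Each outlet has a 48 mm square flange 4 mm thick and a black cap
- recorder_slot (a point): Centre of the mouth of the recorder's card slot, level with the recorder's top, axes as the recorder's. The slot is 82 mm long along x, 8 mm wide along y, 60 mm deep and vertical, with a lead-in 5 mm wide sloping at 45 degrees all round its mouth, below the top surface
- recorder_outlet (a point): Centre of the outer outlet's seat (upper face of its flange, 84 mm above the table), on which the cap's rim stands. Its shell, 24 mm thick, 32 mm over the thread ridges, rises 16 mm from here inside the cap. The thread is a quick-release interrupted one, right- or left-handed differently from start to start
- card: Plug-in card: metal plate 78 (x) x 5 (y) x 70 mm high, on top of it a black pull bar 60 (x) x 12 (y) x 30 mm high (70 to 100 mm above the lower edge). Origin at the centre of its lower edge, z up. 65 to 125 g. Starts upright in its stand. Fits the slot either way round. Fully home, its lower edge is on the slot's floor, 60 mm below the mouth, and the bar starts 10 mm above the recorder's top
- stand: Wooden slotted block, fixed, 112 (x) x 64 (y) x 34 mm high, in which the card stands along x, its lower edge 8 mm above the table; the slot is 81 x 7.6 mm. Origin at the centre of its underside
- cap: Black knurled cap on the outer outlet, 44 mm diameter, 36 mm high, 30 to 65 g; origin at the centre of its rim, z up; a thin metal strap crosses its top along its x, which starts along the recorder's x. One way it turns freely at the same height: 40 degrees frees it (50 to 75 is safe, stop at 80), then it lifts off. The other way it stops dead in a few degrees and fingers slip round it
- cap_inner: The same kind of cap on the inner outlet, 95 mm from the first; to be left screwed on
- tin_module: Bystander: loose silver tin-plate module 85 x 45 x 26 mm with small coaxial sockets; origin at the centre of its underside
- screwdriver: Bystander: loose screwdriver lying on the table, about 200 mm long; origin on its underside
- power_adapter: Bystander: loose black power adapter 62 x 105 x 36 mm; origin at the centre of its underside
Things that resemble listed ones, but are neither listed nor needed, are in the scene too. Leave any turquoise or yellow look-alike of the card alone.

How it is judged:
By the outcome, as a careful person would: the job done as asked, in the order asked, and still so for the second after the job is handed in, while the arm keeps its last pose, push and grip.
It also fails if it takes over 61 s, if anything falls off the work surface, if the arm or the gripper's body presses on something with over 40 N, if the wrist force passes 120 N, or if a joint passes its speed limit or range.

## Robot

A 6-joint arm with a two-finger parallel gripper is mounted at the origin on the work surface. World frame = base frame: x ahead of the robot, y to its left, z up, the work surface at z = 0. Lengths are in mm, angles in rad, forces in N, time in s.
With the tool pointing down it reaches from about 275 to 875 mm from the base axis. Payload 12.5 kg.
Tool frame: the origin (TCP) lies where the fingers leave the gripper's body, on its centre line; the fingertips stand 73 mm ahead of it and the grasp point (between the pads) lies 54 mm ahead of it (manip.finger_overhang is the distance from the TCP to the fingertips, in mm); z points along the fingers, y is the line along which they close (so a half turn about z gives the same grasp; the last joint's range is limited). The gripper opens to 85 mm and grips with 20 to 120 N. Pads are 22 mm wide; open, the fingers measure 114 mm over their backs; the gripper's body (76 mm by 85 mm) begins 54 mm behind the grasp point. The pads swing forward as they close: fully open they stand 13 mm farther back than shut.
Start: joints at [1.068, 0.351, 1.652, -0, 1.139, -0.085], TCP at [223.131, 502.69, 303.89] pointing down, gripper open.
Joint ranges: [-2.75, 2.75], [-0.79, 2.1], [0.01, 2.65], [-1.57, 4.71], [0.07, 3.14], [-2.87, 2.87]. Speed limits (rad/s): [2.22, 2.22, 2.79, 3.14, 3.14, 3.14].

## Interface

Orientations are given as a unit quaternion [x, y, z, w].
In Python, from workcell import manip, optics, ticket gives the robot as it stands.
- The arm moves only by the shell command python3 -m pendant 'ROWS' [FORCE]. ROWS is JSON, a list of rows, each a list of 7 numbers: the shift along the tool's x, y, z in mm, then the turn, a rotation vector about the tool's x, y, z in degrees, then the finger opening in mm, from 0 to 85.4. In form: [[x, y, z, rx, ry, rz, fingers], ...]. A call has 1 to 5 rows; each row is the pose to reach, as a shift and turn from the pose commanded when the call began, along the tool's axes at that moment; what a row does not reach only later rows make up. A row lasts 1/12 s, in which the tool goes at most 41.7 mm and 7.16 degrees, less where a joint would pass 70% of its speed; a pose out of reach is approached as far as the arm can. A call with a gripper value outside its range is refused whole. The fingers move at their own pace and stop on an object; FORCE is the grip in N (left out, the last holds). Time passes only in rows, so rows that repeat a pose let the fingers close. It gives the time, the measured TCP pose, the force, the opening and the grip force at its end, in the units of the state.
- manip.get_obs(): the state, without advancing time (a new reading comes with each control period).
- optics.camera(name): name is "scene" or "top"; returns the picture (384x512x3 uint8, red, green, blue); there is no depth.
- optics.camera_info(name): a dict with "mtx" (3x3 intrinsics, pixels), "k1" (the pictures are not rectified: a ray, as slopes to the right and down, at radius r is drawn at 1 + k1 r^2 times it, then the intrinsics apply), "R" (3x3) and "t" (3): a world point X has camera coordinates R X + t. Camera axes: x right, y down, z forward; pixel columns grow to the right and rows downward; lengths in mm; the calibration is good to about 2 mm. A picture is of the moment at which its call begins. camera_info takes no time and is no camera call.
- ticket.close_job(): hands the job in; it is judged then, once.
The state is a dict: "time": time; "joint_positions": joint angles; "qd": joint speeds; "tau": joint torques, N m; "position": TCP position; "tcp_rot": TCP orientation; "ft_force": force on the tool from outside, world axes, zero at the start; "moment": the same for the moment, N m; "finger_gap": opening from 0.0 (shut) to 1.0 (fully open); "grip_force": force on a finger pad.
Only numpy, scipy, OpenCV 4.12 (cv2) and the standard library are available. Lean on these libraries where they do the work, as an engineer would, in place of code of your own. Each camera call takes 0.05 s, during which the arm holds its last target. There are 200 camera calls.

## Working session

There is one attempt and no reset: what is moved stays moved. The work goes in short steps, Python scripts to look and compute and a shell command to move; the robot and the scene stay as the last step left them, time stands still between calls to the robot, and variables do not carry over. Pictures are saved under pics/ and viewed, at most 10 in all, crops included, and the job is handed in when it is done.

```bash
ls; mkdir -p pics; python3 - <<'E'
from workcell import manip, optics
import cv2
for n in ("scene","top"):
    im=optics.camera(n); cv2.imwrite(f"pics/{n}0.png",im[:,:,::-1]); 
    i=optics.camera_info(n); print(n,i)
print(manip.get_obs(), manip.finger_overhang)
E
```

```text
pics
scene {'mtx': array([[447.00268386,   0.        , 258.56000753],
       [  0.        , 447.00268386, 193.58747924],
       [  0.        ,   0.        ,   1.        ]]), 'k1': -0.13116797719493029, 'R': array([[-0.31288542,  0.94974055,  0.00977749],
       [ 0.51144286,  0.17714787, -0.84085958],
       [-0.8003305 , -0.25809207, -0.54116501]]), 't': array([ 144.74956479, -219.45774809, 1670.57009801])}
top {'mtx': array([[357.17414506,   0.        , 260.88316438],
       [  0.        , 357.17414506, 185.76524054],
       [  0.        ,   0.        ,   1.        ]]), 'k1': -0.09623512590388386, 'R': array([[-0.01991612, -0.99961784,  0.01917101],
       [-0.99293824,  0.01753285, -0.11732965],
       [ 0.11694869, -0.02137238, -0.99290796]]), 't': array([  39.25142943,  587.15850526, 1042.40589938])}
{'time': 0.1, 'joint_positions': array([ 1.06840984e+00,  3.51200413e-01,  1.65239109e+00,  8.97653460e-06,
        1.13910927e+00, -8.45655128e-02]), 'qd': array([-0.00125153, -0.00159101, -0.00200559, -0.00013808, -0.00168938,
        0.00023422]), 'tau': array([ 1.16187290e-03, -5.06819844e+01, -2.91878986e+01, -1.22191123e-04,
        2.66080024e-03, -2.22477311e-06]), 'position': array([223.01726578, 502.49763599, 303.39054424]), 'tcp_rot': array([ 2.07396004e-01,  9.78256914e-01, -5.29189594e-04, -1.64179807e-04]), 'ft_force': array([ 0.43827776, -0.88694274,  0.62418594]), 'moment': array([ 0.01371128,  0.05869897, -0.05399064]), 'grip_force': 0.0, 'finger_gap': 0.997957779354849} 72.6
```

View pics/scene0.png

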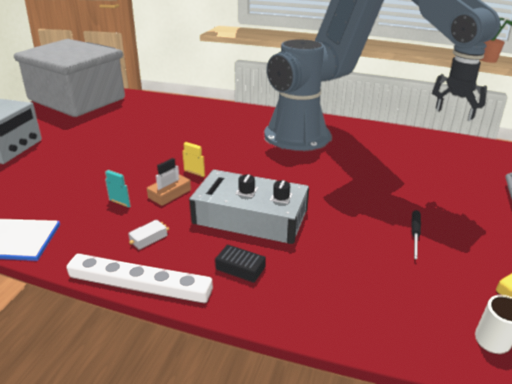

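View pics/top0.png

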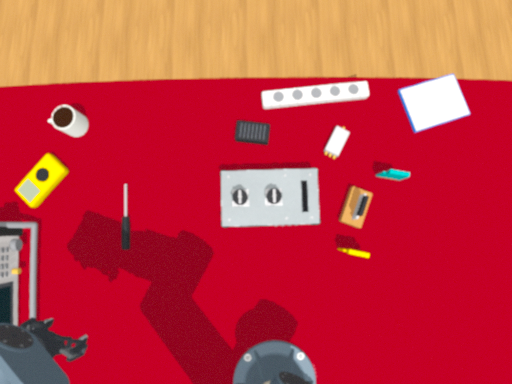

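Overview: in the scene view the recorder is at about (250,205), with the slot at (216,187), the inner cap at (246,184), the outer cap at (282,190) and the card in its stand at (168,180). In the top view these are at (305,196), (273,196), (239,196) and (356,206). I'll zoom in on both.

```bash
python3 - <<'E'
import cv2
def crop(n,x0,y0,w,h,s):
    im=cv2.imread(f"pics/{n}0.png")[y0:y0+h,x0:x0+w]
    im=cv2.resize(im,None,fx=s,fy=s,interpolation=cv2.INTER_CUBIC)
    for x in range(-(-x0//10)*10,x0+w,10):
        cv2.line(im,(int((x-x0+.5)*s),0),(int((x-x0+.5)*s),6),(0,255,255),1); cv2.putText(im,str(x),(int((x-x0+.5)*s)-10,16),0,.35,(0,255,255),1)
    for y in range(-(-y0//10)*10,y0+h,10):
        cv2.line(im,(0,int((y-y0+.5)*s)),(6,int((y-y0+.5)*s)),(0,255,255),1); cv2.putText(im,str(y),(8,int((y-y0+.5)*s)+4),0,.35,(0,255,255),1)
    cv2.imwrite(f"pics/{n}_c.png",im)
crop("scene",140,145,175,100,4.5); crop("top",213,160,165,75,4.8)
E
```

```text
(no output)
```

View pics/scene_c.png

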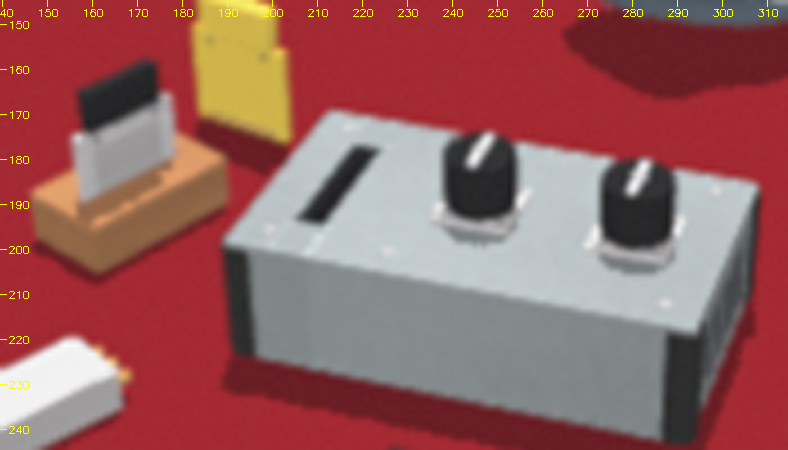

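View pics/top_c.png

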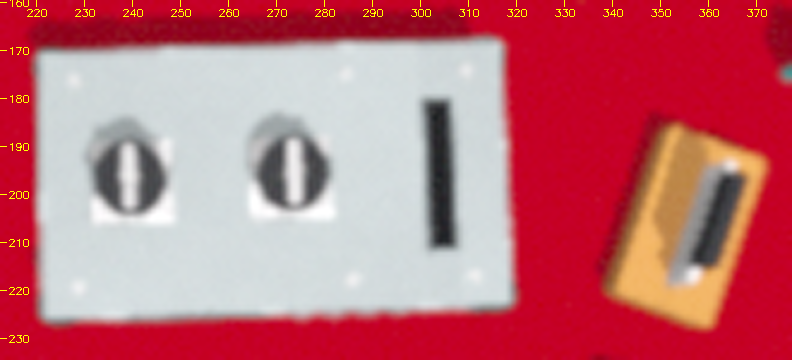

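In the scene crop, the recorder's top corners are at (330,110), (223,243), (695,332) and (758,185), with the slot centred near (339,184) and the outer cap's strap near (638,176). The top crop shows the recorder corners (37,50), (502,38), (516,303) and (42,322). The card bar is centred near (717,221), yawed on the tilted stand. Next I'll triangulate and fit these.

```bash
cat > h.py <<'E'
import numpy as np
from scipy.optimize import least_squares
from scipy.spatial.transform import Rotation as Ro
from workcell import manip, optics
INFO={n:optics.camera_info(n) for n in ("scene","top")}
def proj(n,X):
    i=INFO[n]; c=np.atleast_2d(X)@i["R"].T+i["t"]; u=c[:,:2]/c[:,2:]
    u=u*(1+i["k1"]*(u**2).sum(1,keepdims=True)); return u@i["mtx"][:2,:2].T+i["mtx"][:2,2]
CR={"scene":(140,145,4.5),"top":(213,160,4.8)}
def px(n,p,cr=CR): x0,y0,s=cr[n]; return np.asarray(p,float)/s-.5+[x0,y0]
def T(p,M): c,s=np.cos(p[3]),np.sin(p[3]); M=np.asarray(M,float); return np.c_[M[:,0]*c-M[:,1]*s,M[:,0]*s+M[:,1]*c,M[:,2]]+p[:3]
def fit(obs,p0,fixz=None):
    "obs: {view:[(model xyz),(pixel)]}"
    def f(p):
        p=np.array(p); 
        if fixz is not None: p[2]=fixz
        return np.concatenate([(proj(n,T(p,[m for m,_ in o]))-np.array([q for _,q in o])).ravel() for n,o in obs.items()])
    r=least_squares(f,p0,x_scale=[100,100,100,1],loss="soft_l1"); return r.x, f(r.x)
def tri(o,x0=(500,0,50)):
    r=least_squares(lambda X:np.concatenate([(proj(n,X)-q).ravel() for n,q in o.items()]),x0); return r.x,np.abs(r.fun).max()
E
python3 - <<'E'
from h import *
np.set_printoptions(precision=2,suppress=True)
def O(s,t): return {"scene":[(m,px("scene",q)) for m,q in s],"top":[(m,px("top",q)) for m,q in t]}
rec=O([((-80,-140,80),(330,110)),((80,-140,80),(223,243)),((80,140,80),(695,332)),((-80,140,80),(758,185))],
      [((80,140,80),(37,50)),((80,-140,80),(502,38)),((-80,-140,80),(516,303)),((-80,140,80),(42,322))])
st=O([((56,-32,34),(33,190)),((56,32,34),(97,235)),((-56,32,34),(228,160)),((56,32,0),(98,273)),((56,-32,0),(37,235)),((-56,32,0),(228,203))],
     [((56,32,34),(672,122)),((56,-32,34),(768,160)),((-56,-32,34),(714,330)),((-56,32,34),(606,292))])
ca=O([((30,-6,100),(78,93)),((-30,6,100),(157,63)),((30,6,70),(84,132)),((-30,6,70),(158,95)),((39,-2.5,70),(73,137)),((-39,2.5,70),(172,95))],
     [((30,6,100),(729,172)),((30,-6,100),(745,177)),((-30,-6,100),(705,270)),((-30,6,100),(690,264))])
for nm,o,p0 in (("rec",rec,[550,0,0,0]),("stand",st,[500,-250,0,-.4]),("card",ca,[500,-250,8,-.4])):
    p,r=fit(o,p0); print(nm,p,np.degrees(p[3]),"rms",np.sqrt((r**2).mean()),"max",abs(r).max())
    if nm=="rec":
        R=p; print(" pred slot,inner,outer",T(p,[(0,-100,80),(0,-10,120),(0,85,120)]))
for nm,a,b in (("slot",(339,184),(440,174)),("inner",(481,150),(293,173)),("outer",(638,176),(129,176)),("cardtop",(118,75),(717,221))):
    print(nm,*tri({"scene":px("scene",a),"top":px("top",b)}))
# strap dirs
for nm,a,b,c,d in (("outer strap",(645,160),(630,192),(130,142),(128,207)),("slot ends",(308,221),(372,148),(436,101),(443,247))):
    print(nm,*[tri({"scene":px("scene",u),"top":px("top",v)}) for u,v in ((a,d),(b,c),(c,d))][:2])
print(manip.get_obs()["position"])
E
```

```text
rec [551.1    4.2    1.15   0.01] 0.6961459940183993 rms 0.31217095642954 max 0.7252863403421941
 pred slot,inner,outer [[552.32 -95.79  81.15]
 [551.22  -5.8  121.15]
 [550.07  89.19 121.15]]
stand [ 519.39 -259.82    1.25   -0.39] -22.19559802873748 rms 0.6807397537024209 max 1.7160503844036725
card [ 518.92 -258.52    9.73   -0.4 ] -23.059811917812628 rms 1.1987058922333453 max 2.4150368181657313
slot [551.37 -95.77  80.52] 0.23127819842414965
inner [549.98  -5.13 121.26] 0.285190912459484
outer [549.79  89.21 122.49] 0.2552325287707333
cardtop [ 518.93 -257.13  109.18] 1.0968412263082996
outer strap (array([532.16,  89.18, 123.04]), np.float64(0.5512596572699238)) (array([569.1 ,  89.2 , 123.18]), np.float64(0.05245793885885064))
slot ends (array([ 515.3 , -119.56,   24.63]), np.float64(5.2163450093419215)) (array([584.05, -73.34, 130.59]), np.float64(4.893932186456709))
[223.02 502.5  303.39]
```

The fit agrees with the text: recorder z ≈ 1 mm, yaw 0.7°, slot at (551.8, -95.8, 80.5) against 80 expected, cap tops ≈ 121 against 120, card top ≈ 109 against 108. The reach is also fine. Moving to hover over the card.

```bash

python3 -m pendant '[[-145,-144,17.5,0,0,0,60],[-145,-144,17.5,0,0,0,60],[-145,-144,17.5,0,0,0,60],[-145,-144,17.5,0,0,0,60],[-145,-144,17.5,0,0,0,60]]' 
python3 -m pendant '[[-145,-144,17.5,0,0,0,60],[-145,-144,17.5,0,0,0,60],[-145,-144,17.5,0,0,0,60],[-145,-144,17.5,0,0,0,60],[-145,-144,17.5,0,0,0,60]]' 
python3 -m pendant '[[-145,-144,17.5,0,0,0,60],[-145,-144,17.5,0,0,0,60],[-145,-144,17.5,0,0,0,60],[-145,-144,17.5,0,0,0,60],[-145,-144,17.5,0,0,0,60]]' 
python3 -m pendant '[[-144,-144,17.5,0,0,-1.5,60],[-144,-144,17.5,0,0,-1.5,60],[-144,-144,17.5,0,0,-1.5,60],[-144,-144,17.5,0,0,-1.5,60],[-144,-144,17.5,0,0,-1.5,60]]' 
cat >> h.py <<'E'
def delta(x,y,z,phi):
    "rows' shift (mm, tool axes) and rz (deg) to bring the TCP to x,y,z with tool y at phi deg"
    o=manip.get_obs(); R=Ro.from_quat(o["tcp_rot"]); M=R.as_matrix()
    ph=np.degrees(np.arctan2(M[1,1],M[0,1])); d=R.inv().apply(np.array([x,y,z])-o["position"])
    print("t %.2f pos"%o["time"],o["position"].round(1),"phi %.2f tilt"%ph,M[:2,2].round(4),"F",o["ft_force"].round(1),"M",o["moment"].round(2),"gap %.1f grip %.1f"%(o["finger_gap"]*85.4,o["grip_force"]))
    print("  shift",d.round(1),"rz %.2f"%((ph-phi+180)%360-180))
E
python3 - <<'E'
from h import *
import cv2
delta(519,-258,148,67.5)
a=optics.camera("scene")[100:220,110:250]; b=optics.camera("top")[140:260,290:430]
cv2.imwrite("pics/hover.png",cv2.resize(np.hstack([a,b]),None,fx=2.85,fy=2.85,interpolation=cv2.INTER_CUBIC)[:,:,::-1])
p=manip.get_obs()["position"]
for n in INFO: print(n,"tip, grasp px",proj(n,[p-[0,0,72.6],p-[0,0,54],[519,-258,108]]).round(1).tolist())
E
```

```text
time: 0.52
position: [297.3, 310.2, 286.0]
tcp_rot: [0.207, 0.978, -0.0, -0.0]
ft_force: [2.3, 0.1, -0.3]
finger_gap: 0.703
grip_force: 0.0
time: 0.93
position: [371.5, 119.6, 268.8]
tcp_rot: [0.207, 0.978, -0.0, 0.0]
ft_force: [0.2, 1.0, -0.9]
finger_gap: 0.701
grip_force: 0.0
time: 1.35
position: [445.7, -71.1, 251.1]
tcp_rot: [0.208, 0.978, -0.0, -0.0]
ft_force: [0.5, 0.1, -0.4]
finger_gap: 0.705
grip_force: 0.0
time: 1.77
position: [518.8, -261.2, 233.3]
tcp_rot: [0.195, 0.981, 0.0, -0.0]
ft_force: [1.1, -0.2, 0.0]
finger_gap: 0.704
grip_force: 0.0
t 1.77 pos [ 518.8 -261.2  233.3] phi 67.52 tilt [-0.0004  0.0002] F [ 1.1 -0.2  0. ] M [ 0.   -0.01  0.02] gap 60.1 grip 0.0
  shift [ 1.   3.  85.3] rz 0.02
scene tip, grasp px [[163.2, 145.1], [162.5, 139.1], [166.6, 161.8]]
top tip, grasp px [[370.7, 203.7], [373.0, 203.2], [363.1, 205.1]]
```

View pics/hover.png

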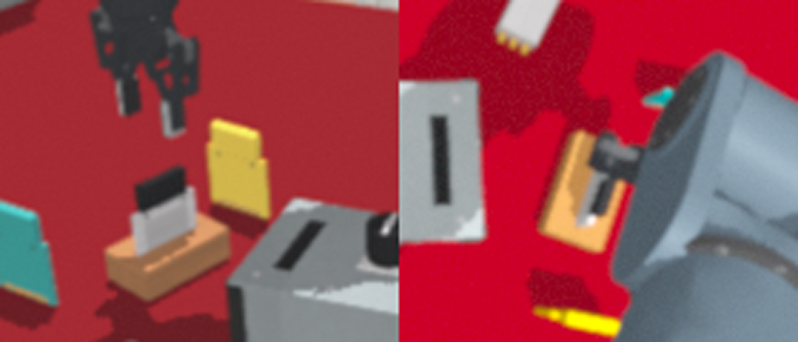

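In the hover picture the open fingers straddle the bar: tip midpoint in the scene is about (163,141), against a predicted 143 or so once the open pads' setback is included. Descending and gripping.

```bash

python3 -m pendant '[[1,3,30,0,0,0,60],[1,3,58,0,0,0,60],[1,3,76,0,0,0,60],[1,3,85,0,0,0,60],[1,3,85,0,0,0,60]]' 
python3 -m pendant '[[0,0,0,0,0,0,20],[0,0,0,0,0,0,14],[0,0,0,0,0,0,8],[0,0,0,0,0,0,0],[0,0,0,0,0,0,0]]' 50
python3 -m pendant '[[0,0,0,0,0,0,0],[0,0,0,0,0,0,0],[0,0,0,0,0,0,0],[0,0,0,0,0,0,0],[0,0,0,0,0,0,0]]' 50
python3 -c "
from h import *
delta(519,-258,148,67.5)"
```

```text
time: 2.28
position: [518.0, -254.7, 147.1]
tcp_rot: [0.194, 0.981, 0.001, -0.002]
ft_force: [-0.4, 0.4, -0.5]
finger_gap: 0.702
grip_force: 0.0
time: 2.7
position: [518.9, -256.6, 150.1]
tcp_rot: [0.194, 0.981, -0.001, 0.001]
ft_force: [-3.4, -5.7, 5.1]
finger_gap: 0.137
grip_force: 48.5
time: 3.12
position: [518.9, -256.7, 150.1]
tcp_rot: [0.194, 0.981, -0.001, 0.001]
ft_force: [-4.3, -6.7, 4.9]
finger_gap: 0.134
grip_force: 48.5
t 3.12 pos [ 518.9 -256.7  150.1] phi 67.61 tilt [ 0.0009 -0.0027] F [-4.3 -6.7  4.9] M [-1.33  0.85  0.25] gap 11.5 grip 48.5
  shift [-0.6 -1.2  2.1] rz 0.11
```

```bash

python3 -m pendant '[[0,-1.5,0,0,0,0,0],[0,-1.5,-8,0,0,0,0],[0,-1.5,-20,0,0,0,0],[0,-1.5,-40,0,0,0,0],[0,-1.5,-75,0,0,0,0]]' 
python3 -m pendant '[[0,0,-30,0,0,0,0],[0,0,-42,0,0,0,0],[0,0,-42,0,0,0,0]]' 
python3 -c "
from h import *
delta(551.8,-95.8,270,90.7)"
```

```text
time: 3.53
position: [517.3, -256.1, 223.2]
tcp_rot: [0.195, 0.981, 0.001, -0.002]
ft_force: [0.0, 0.3, -1.3]
finger_gap: 0.13
grip_force: 49.3
time: 3.78
position: [519.2, -257.1, 269.7]
tcp_rot: [0.195, 0.981, -0.001, 0.003]
ft_force: [0.6, 0.9, -1.2]
finger_gap: 0.136
grip_force: 49.3
t 3.78 pos [ 519.2 -257.1  269.7] phi 67.56 tilt [ 0.0054 -0.0027] F [ 0.6  0.9 -1.2] M [-0.05  0.03 -0.  ] gap 11.6 grip 49.3
  shift [ 31.5 161.6  -0.5] rz -23.14
```

```bash

python3 -m pendant '[[8,40,0,0,0,-6,0],[16,80,0,0,0,-12,0],[24,120,0,0,0,-18,0],[31.5,158,0,0,0,-23.1,0],[31.5,161.6,0,0,0,-23.1,0]]' 
python3 -m pendant '[[0,0,0,0,0,0,0],[0,0,0,0,0,0,0],[0,0,0,0,0,0,0],[0,0,0,0,0,0,0]]' 
python3 - <<'E'
from h import *
import cv2
delta(551.8,-95.8,250,90.7)
a=optics.camera("scene")[100:220,150:290]; b=optics.camera("top")[140:260,240:380]
cv2.imwrite("pics/over.png",cv2.resize(np.hstack([a,b]),None,fx=2.85,fy=2.85,interpolation=cv2.INTER_CUBIC)[:,:,::-1])
E
```

```text
time: 4.2
position: [550.8, -90.2, 264.5]
tcp_rot: [-0.01, 1.0, 0.001, -0.001]
ft_force: [-0.7, -0.3, -0.6]
finger_gap: 0.133
grip_force: 49.3
time: 4.53
position: [550.5, -96.6, 265.5]
tcp_rot: [-0.005, 1.0, 0.0, -0.0]
ft_force: [-0.4, -0.9, -1.6]
finger_gap: 0.135
grip_force: 49.3
t 4.53 pos [550.5 -96.6 265.5] phi 90.54 tilt [-0.0006  0.0001] F [-0.4 -0.9 -1.6] M [ 0.02 -0.01  0.04] gap 11.5 grip 49.3
  shift [-1.3  0.8 15.5] rz -0.16
```

View pics/over.png

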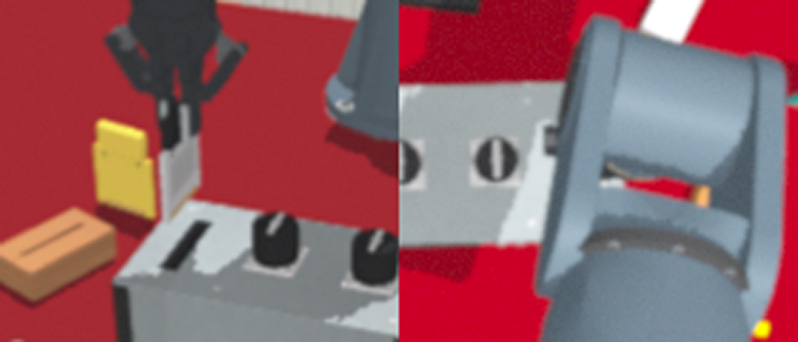

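The card hangs upright over the slot in the scene view: lower edge from (163,220) to (199,187) in the crop, mouth at (186,245). I'll check its offset in the grip against the prediction.

```bash
python3 - <<'E'
from h import *
def c(p): return np.array(p)/2.85-.5+[150,100]
print("seen", c((163,220)),c((199,187)), c((162,148)))
for dx in (-5,0,5): print(dx,proj("scene",T([550.5+dx,-96.6,123.4,np.radians(.54)],[(39,2.5,0),(-39,2.5,0),(39,-2.5,70),(39,-2.5,0)])).round(1).tolist())
print("slot",proj("scene",[(551.8,-95.8,80)]), c((186,245)))
E
```

```text
seen [206.69298246 176.69298246] [219.3245614  165.11403509] [206.34210526 151.42982456]
-5 [[210.1, 177.9], [221.2, 164.1], [207.0, 153.7], [208.3, 177.5]]
0 [[209.4, 178.8], [220.5, 164.9], [206.2, 154.5], [207.6, 178.5]]
5 [[208.6, 179.7], [219.8, 165.7], [205.4, 155.4], [206.8, 179.4]]
slot [[214.99971568 185.66383613]] [214.76315789 185.46491228]
```

```bash

python3 -m pendant '[[-1.3,0.8,20,0,0,-0.2,0],[-1.3,0.8,34,0,0,-0.2,0],[-1.3,0.8,42,0,0,-0.2,0],[-1.3,0.8,46,0,0,-0.2,0],[-1.3,0.8,50,0,0,-0.2,0]]' 
python3 -m pendant '[[0,0,1,0,0,0,0],[0,0,2,0,0,0,0],[0,0,3,0,0,0,0],[0,0,3,0,0,0,0]]' 
python3 -c "
from h import *
delta(551.8,-95.8,162,90.7)"
```

```text
time: 5.05
position: [552.2, -95.1, 215.8]
tcp_rot: [-0.007, 1.0, -0.0, 0.0]
ft_force: [-0.6, 0.7, -1.3]
finger_gap: 0.13
grip_force: 49.3
time: 5.38
position: [552.2, -94.8, 213.2]
tcp_rot: [-0.007, 1.0, -0.0, 0.0]
ft_force: [-0.2, -0.2, -0.4]
finger_gap: 0.138
grip_force: 49.3
t 5.38 pos [552.2 -94.8 213.2] phi 90.86 tilt [ 0.0005 -0.0001] F [-0.2 -0.2 -0.4] M [-0.02  0.08 -0.04] gap 11.8 grip 49.3
  shift [ 0.5 -1.  51.2] rz 0.16
```

```bash

python3 -m pendant '[[0.3,-0.6,4,0,0,0.1,0],[0.3,-0.6,8,0,0,0.1,0],[0.3,-0.6,12,0,0,0.1,0],[0.3,-0.6,16,0,0,0.1,0],[0.3,-0.6,20,0,0,0.1,0]]' 
python3 -m pendant '[[0,0,4,0,0,0,0],[0,0,8,0,0,0,0],[0,0,12,0,0,0,0],[0,0,16,0,0,0,0],[0,0,20,0,0,0,0]]' 
python3 -c "
from h import *
delta(551.8,-95.8,162,90.7)"
```

```text
time: 5.8
position: [551.8, -95.3, 192.4]
tcp_rot: [-0.007, 1.0, 0.0, -0.0]
ft_force: [-0.8, -0.2, -0.2]
finger_gap: 0.134
grip_force: 49.4
time: 6.22
position: [551.8, -95.3, 172.5]
tcp_rot: [-0.007, 1.0, 0.0, -0.0]
ft_force: [0.4, 0.2, -0.5]
finger_gap: 0.134
grip_force: 49.4
t 6.22 pos [551.8 -95.3 172.5] phi 90.76 tilt [-0.  0.] F [ 0.4  0.2 -0.5] M [-0.04  0.03  0.  ] gap 11.5 grip 49.4
  shift [ 0.  -0.5 10.5] rz 0.06
```

```bash

python3 -m pendant '[[0,0,2,0,0,0,0],[0,0,4,0,0,0,0],[0,0,6,0,0,0,0],[0,0,7,0,0,0,0],[0,0,8,0,0,0,0]]' 
python3 -m pendant '[[0,0,1,0,0,0,0],[0,0,2,0,0,0,0],[0,0,2,0,0,0,0]]' 
python3 -m pendant '[[0,0,1,0,0,0,0],[0,0,1,0,0,0,0]]' 
python3 -m pendant '[[0,0,1,0,0,0,0],[0,0,1,0,0,0,0]]'
```

```text
time: 6.63
position: [551.9, -95.3, 164.9]
tcp_rot: [-0.007, 1.0, -0.0, 0.0]
ft_force: [0.5, 0.3, -1.3]
finger_gap: 0.129
grip_force: 49.4
time: 6.88
position: [551.8, -95.3, 162.8]
tcp_rot: [-0.007, 1.0, 0.0, -0.0]
ft_force: [-0.2, -0.3, -1.4]
finger_gap: 0.13
grip_force: 49.4
time: 7.05
position: [551.9, -95.4, 162.1]
tcp_rot: [-0.007, 1.0, -0.0, 0.0]
ft_force: [0.2, 0.3, -0.0]
finger_gap: 0.132
grip_force: 49.5
time: 7.22
position: [552.0, -95.4, 162.0]
tcp_rot: [-0.007, 1.0, -0.0, 0.0]
ft_force: [-4.8, 0.4, 11.6]
finger_gap: 0.133
grip_force: 51.4
```

The floor is reached at TCP z = 162, as predicted, with a clear 11.6 N upward reaction. Releasing and rising.

```bash

python3 -m pendant '[[0,0,0,0,0,0,20],[0,0,0,0,0,0,40],[0,0,0,0,0,0,40],[0,0,0,0,0,0,40]]' 
python3 -m pendant '[[0,0,-10,0,0,0,40],[0,0,-30,0,0,0,40],[0,0,-60,0,0,0,50],[0,0,-85,0,0,0,60],[0,0,-85,0,0,0,60]]' 
python3 - <<'E'
from h import *
delta(549.9,89.2,240,90.7)
E
```

```text
time: 7.55
position: [551.8, -95.3, 160.8]
tcp_rot: [-0.007, 1.0, 0.0, -0.0]
ft_force: [0.3, -0.2, -0.9]
finger_gap: 0.467
grip_force: 0.0
time: 7.97
position: [553.5, -95.7, 251.4]
tcp_rot: [-0.007, 1.0, -0.001, 0.004]
ft_force: [0.8, -1.2, 1.2]
finger_gap: 0.704
grip_force: 0.0
t 7.97 pos [553.5 -95.7 251.4] phi 90.77 tilt [ 0.0076 -0.002 ] F [ 0.8 -1.2  1.2] M [-0.04 -0.    0.03] gap 60.2 grip 0.0
  shift [  1.2 185.   11. ] rz 0.07
```

```bash

python3 -m pendant '[[-0.6,40,0,0,0,0,62],[-0.6,80,0,0,0,0,62],[-0.6,120,0,0,0,0,62],[-0.6,160,0,0,0,0,62],[-0.6,184.5,0,0,0,0,62]]' 
python3 -m pendant '[[0,0,0,0,0,0,62],[0,0,0,0,0,0,62],[0,0,0,0,0,0,62],[0,0,0,0,0,0,62]]' 
python3 - <<'E'
from h import *
import cv2
delta(549.9,89.2,164,90.7)
a=optics.camera("scene")[120:240,180:320]; b=optics.camera("top")[140:260,210:350]
cv2.imwrite("pics/cap.png",cv2.resize(np.hstack([a,b]),None,fx=2.85,fy=2.85,interpolation=cv2.INTER_CUBIC)[:,:,::-1])
print(proj("scene",T([552,-95.5,20,.013],[(30,-6,100),(-30,6,100),(30,6,70)])),)
E
```

```text
time: 8.38
position: [549.4, 92.3, 246.1]
tcp_rot: [-0.007, 1.0, 0.0, 0.0]
ft_force: [0.8, -0.1, -0.2]
finger_gap: 0.724
grip_force: 0.0
time: 8.72
position: [550.0, 88.2, 245.9]
tcp_rot: [-0.006, 1.0, -0.0, -0.0]
ft_force: [0.7, -0.5, -0.3]
finger_gap: 0.727
grip_force: 0.0
t 8.72 pos [550.   88.2 245.9] phi 90.70 tilt [-0.0001 -0.0001] F [ 0.7 -0.5 -0.3] M [-0.01 -0.05 -0.02] gap 62.1 grip 0.0
  shift [ 0.1  1.1 81.9] rz -0.00
[[207.9566508  178.05992727]
 [220.68801143 168.02669006]
 [212.72497024 188.55172777]]
```

View pics/cap.png

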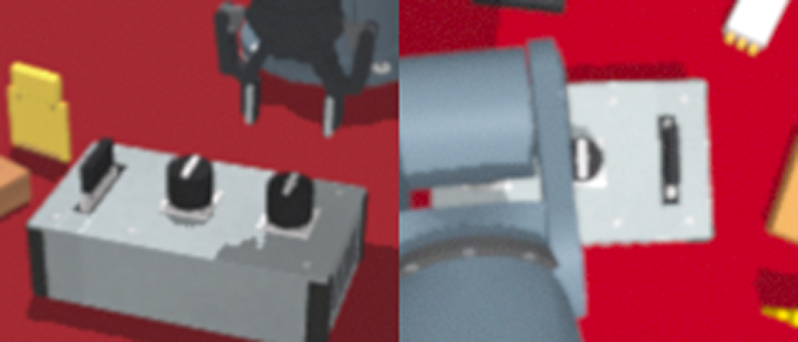

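The card sits home in the slot: bar at scene crop (98,165), plate strip just above the top. The open fingers are centred over the outer cap at (290,200). Descending onto the cap.

```bash

python3 -m pendant '[[0,1,30,0,0,0,62],[0,1,60,0,0,0,62],[0,1,76,0,0,0,62],[0,1,86,0,0,0,62],[0,1,86,0,0,0,62]]' 
python3 -m pendant '[[0,0,0,0,0,0,50],[0,0,0,0,0,0,40],[0,0,0,0,0,0,30],[0,0,0,0,0,0,30],[0,0,0,0,0,0,30]]' 60
python3 -c "
from h import *
delta(549.9,89.2,160,90.7)"
```

```text
time: 9.23
position: [549.3, 89.5, 158.2]
tcp_rot: [-0.006, 1.0, -0.0, -0.002]
ft_force: [0.0, -0.2, -0.2]
finger_gap: 0.729
grip_force: 0.0
time: 9.65
position: [550.7, 90.1, 161.2]
tcp_rot: [-0.007, 1.0, -0.0, 0.001]
ft_force: [-0.9, -1.1, 7.1]
finger_gap: 0.496
grip_force: 60.7
t 9.65 pos [550.7  90.1 161.2] phi 90.76 tilt [ 0.0026 -0.    ] F [-0.9 -1.1  7.1] M [-0.18  0.02 -0.02] gap 42.4 grip 60.7
  shift [ 0.8 -0.9  1.2] rz 0.06
```

```bash

python3 -m pendant '[[0,0,0,0,0,-3,30],[0,0,0,0,0,-6,30],[0,0,0,0,0,-9,30],[0,0,0,0,0,-12,30],[0,0,0,0,0,-12,30]]' 60
python3 -c "
from h import *
delta(549.9,89.2,160,90.7)"
```

```text
time: 10.07
position: [550.7, 90.3, 161.2]
tcp_rot: [-0.113, 0.994, -0.0, 0.001]
ft_force: [-0.5, -0.9, 6.5]
finger_gap: 0.499
grip_force: 60.9
t 10.07 pos [550.7  90.3 161.2] phi 102.95 tilt [0.0027 0.0003] F [-0.5 -0.9  6.5] M [-0.02  0.01  0.1 ] gap 42.6 grip 60.9
  shift [ 1.  -0.9  1.2] rz 12.25
```

Only 0.1 N m after 12°, far below the slip torque, so the counter-clockwise turn is free. Continuing to about 62°.

```bash

python3 -m pendant '[[0,0,0,0,0,-5,30],[0,0,0,0,0,-10,30],[0,0,0,0,0,-15,30],[0,0,0,0,0,-20,30],[0,0,0,0,0,-25,30]]' 60
python3 -m pendant '[[0,0,0,0,0,-5,30],[0,0,0,0,0,-10,30],[0,0,0,0,0,-15,30],[0,0,0,0,0,-20,30],[0,0,0,0,0,-25,30]]' 60
python3 - <<'E'
from h import *
import cv2
delta(549.9,89.2,160,90.7)
a=optics.camera("scene")[120:240,220:360]
cv2.imwrite("pics/turn.png",cv2.resize(a,None,fx=4,fy=4,interpolation=cv2.INTER_CUBIC)[:,:,::-1])
E
```

```text
time: 10.48
position: [550.7, 90.3, 161.2]
tcp_rot: [-0.326, 0.946, -0.0, 0.001]
ft_force: [-0.2, 0.0, 6.9]
finger_gap: 0.498
grip_force: 60.9
time: 10.9
position: [550.6, 90.4, 161.2]
tcp_rot: [-0.522, 0.853, -0.0, 0.001]
ft_force: [-0.0, 1.6, 6.5]
finger_gap: 0.498
grip_force: 61.0
t 10.90 pos [550.6  90.4 161.2] phi 153.00 tilt [0.0024 0.0004] F [-0.   1.6  6.5] M [ 0.15  0.13 -0.11] gap 42.5 grip 61.0
  shift [1.4 0.1 1.2] rz 62.30
```

View pics/turn.png

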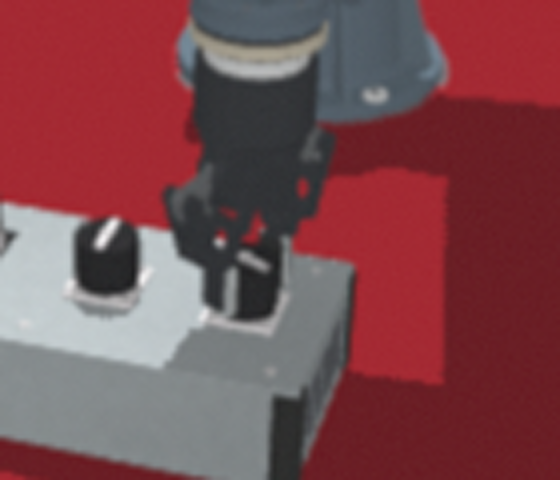

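The strap at crop (253,260) has turned by roughly 60° with the fingers, so the cap is free. Lifting gently first, then higher.

```bash

python3 -m pendant '[[0,0,-2,0,0,0,30],[0,0,-4,0,0,0,30],[0,0,-6,0,0,0,30],[0,0,-8,0,0,0,30],[0,0,-8,0,0,0,30]]' 60
python3 -c "
from h import *
delta(549.9,89.2,160,90.7)"
```

```text
time: 11.37
position: [550.1, 90.2, 168.3]
tcp_rot: [-0.521, 0.854, -0.0, 0.0]
ft_force: [0.3, -0.1, 0.5]
finger_gap: 0.497
grip_force: 60.7
t 11.37 pos [550.1  90.2 168.3] phi 152.74 tilt [0.0005 0.    ] F [ 0.3 -0.1  0.5] M [-0.   -0.02  0.01] gap 42.4 grip 60.7
  shift [ 1.  -0.3  8.3] rz 62.04
```

```bash

python3 -m pendant '[[0,0,-8,0,0,0,30],[0,0,-18,0,0,0,30],[0,0,-40,0,0,0,30],[0,0,-62,0,0,0,30],[0,0,-80,0,0,0,30]]' 60
python3 -m pendant '[[0,0,-6,0,0,0,30],[0,0,-8,0,0,0,30],[0,0,-8,0,0,0,30],[0,0,-8,0,0,0,30],[0,0,-8,0,0,0,30]]' 60
python3 - <<'E'
from h import *
import cv2
delta(549.9,89.2,160,90.7)
a=optics.camera("scene")[100:240,150:340]
cv2.imwrite("pics/end.png",cv2.resize(a,None,fx=4,fy=4,interpolation=cv2.INTER_CUBIC)[:,:,::-1])
E
```

```text
time: 11.78
position: [550.1, 90.2, 250.3]
tcp_rot: [-0.521, 0.854, -0.0, 0.001]
ft_force: [0.1, 0.1, 0.4]
finger_gap: 0.497
grip_force: 60.8
time: 12.2
position: [549.6, 90.1, 254.8]
tcp_rot: [-0.521, 0.854, 0.0, -0.001]
ft_force: [-0.4, -0.7, -1.3]
finger_gap: 0.499
grip_force: 60.8
t 12.20 pos [549.6  90.1 254.8] phi 152.76 tilt [-0.0019 -0.0002] F [-0.4 -0.7 -1.3] M [ 0.08  0.05 -0.01] gap 42.6 grip 60.8
  shift [ 0.6 -0.9 94.8] rz 62.06
```

View pics/end.png

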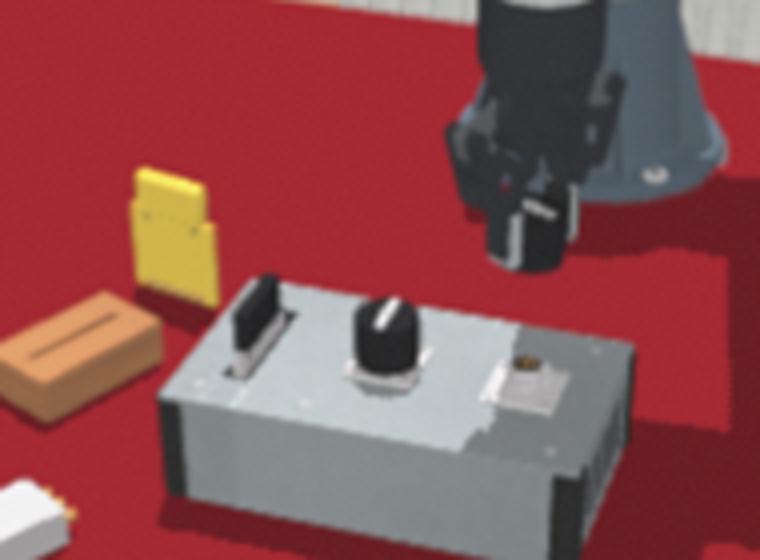

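The cap is held upright at crop (530,235), about 94 mm above its bare outlet at (525,375). The card is home at (258,320), and the inner cap at (388,335) is untouched. Handing in.

```bash
python3 -c "
from workcell import ticket
print(ticket.close_job())"
```

```text
the job is handed in; nothing more can be done
None
```

The filter card is fully home in the recorder's slot, and the outer cap came off counter-clockwise (about 62°) and is held upright about 94 mm above its outlet; the inner cap is still on, and I handed the job in at about 12 s of robot time.

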